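# Set a twin-port flange in the welding jig and clamp it

### The job

Slide the aluminium flange flat across the bench, without lifting it, until it is fully home in the welding jig: long edge flush against the fence and end flush against the end stop. Then wind the clamp's handwheel down until the pad holds the flange snugly - take it past first touch to a clear rise in resistance, but do not force it - and let go. Leave the tape measure, the tube offcut and the elbow where they are.

Things in the scene. Friction and masses are not known exactly. Their poses are not given: they have to be found in the camera images.
- flange: Loose flat aluminium plate, 100 (its x) by 200 (its y) by 16 mm thick, about 0.7 kg, on the bench, with two round through ports of 50 mm at y = -55 and +55 mm; the small dark bolt holes are not deep. Origin at the centre of its underside, z up. The same after half a turn. It must stay flat on the bench.
- jig: Fixed steel jig: fence, end stop and spindle clamp. Origin on the bench top under the clamp's spindle; x points square to the fence (from the open side towards it), y along the fence towards the end stop. The flange is home when its origin lies on the jig's origin, with its x axis along the jig's, either way round.
- fence (a point): Middle of the foot of the fence's face, at (50, 0, 0) mm in the jig. The fence is a 30 mm high angle iron along the jig's y, 250 mm long; its face looks to the jig's -x.
- stop (a point): Foot of the end stop's face, at (17, 100, 0) mm in the jig. The stop is a bar 30 mm high, 25 mm thick, reaching from the fence 65 mm towards the jig's -x; its face looks to the jig's -y.
- boss (a point): Top of the clamp arm's fixed nut boss, 36 mm in diameter, 120 mm above the jig's origin. The arm (20 mm wide, 85 to 115 mm high) runs from it towards +x, over the fence, to a 25 mm post at x = 118 mm. The handwheel above overhangs the flange, so an upright gripper fouls it at the flange's near long edge: lean the tool back 25 to 35 degrees there.
- spindle: The clamp's vertical screw, above the jig's origin, with a round steel pad of 28 mm diameter at its foot. Origin at the centre of the pad's underside. It moves only up and down, driven by the handwheel; the pad lands on the web between the flange's ports. At the start the pad hangs 20 to 29 mm above the bench.
- handwheel (a joint): Angle of the clamp's handwheel, rad, growing as it is wound clockwise seen from above, which lowers the spindle, wheel and crank by 8 mm a turn. The screw has a steady drag of 4 N at the crank while turning and stays where it is left; once the pad bears the resistance climbs steeply, by 1.3 N for each 50 N at the pad (some 4 N in half a radian). Snug is 60 to 160 N at the pad; over 220 N is forcing it.
- crank_mid (a point): Point to grasp on the handwheel's crank: the middle of an upright, freely revolving black handle, 17 to 19 mm thick, 55 mm tall (its top 23 mm above this point), standing on the wheel's rim 50 mm from the spindle's axis. The wheel is level, 112 mm across; the top of its rim is 36 mm below this point. Nothing stands above it.
- tape: Tape measure standing on the bench, 70 by 40 by 66 mm. Origin at the centre of its underside. Not to be disturbed.
- offcut: Upright offcut of aluminium tube, 76 mm in diameter, 80 mm high. Origin at the centre of its underside. Not to be disturbed.
- elbow: Aluminium pipe elbow lying on its side, about 51 mm thick, 150 mm over its legs. Origin on the bench, inside the bend. Not to be disturbed.

How it is judged:
On the way, in this order (a step that is already met when the one before it is completed fails the run):
1. the flange lies home: against the fence and the end stop within 2 mm, square to 0.015 rad (x of flange in the frame of jig above -0.002 m and y of flange in the frame of jig above -0.002 m and angle between the x axis of flange and the x axis of jig, either way round below 0.015 rad), for 0.2 s.
2. the clamp pad bears on the flange with over 60 N (contact force between spindle and flange above 60 N), for 0.2 s.
At the end, for the whole second after the job is handed in: The flange lies within 2 mm of both the fence and the end stop and square to the fence within 0.015 rad, clamped under the pad with more than 60 N, and everything is at rest (all of step 1 and contact force between spindle and flange above 60 N and linear speed of flange below 0.01 m/s and velocity of joint handwheel between -0.1 and 0.1 rad/s); the robot touches nothing.
It fails at once if the flange is lifted or tipped off the bench (over 8 mm, or over 0.12 rad) (height (world z) of flange above 0.008 m or angle between flange's own z axis and vertical above 0.12 rad).
It fails at once if the clamp is forced: pad force over 220 N (contact force between spindle and flange above 220 N).
It fails at once if the tape measure, offcut or elbow is moved by more than 25 mm (distance of any of tape, offcut, elbow from where it was at the start of the episode above 0.025 m).
It also fails if it takes over 67 s, if anything falls off the work surface, if the arm or the gripper's body presses on something with over 40 N, if the wrist force passes 120 N, or if a joint passes its speed limit or range.

### The arm

A 6-joint arm with a two-finger parallel gripper is mounted at the origin on the work surface. World frame = base frame: x ahead of the robot, y to its left, z up, the work surface at z = 0. Lengths are in m, angles in rad, forces in N, time in s.
With the tool pointing down it reaches from about 0.35 to 0.925 m from the base axis. Payload 6.4 kg.
Tool frame: the origin (TCP) lies at the centre of the arm's flange, where the gripper is bolted on; the fingertips stand 199 mm ahead of it and the grasp point (between the pads) lies 180 mm ahead of it; z points along the fingers, y is the line along which they close (so a half turn about z gives the same grasp; the last joint's range is limited). The gripper opens to 94 mm and grips with 3 to 60 N. Pads are 16 mm wide; open, the fingers measure 119 mm over their backs; the gripper's body (75 mm by 177 mm) begins 78 mm behind the grasp point.
Start: joints at [-0.174, 0.245, 1.558, -0, 1.339, -0.174], TCP at [0.65, 0, 0.405] pointing down, gripper open.
Joint ranges: [-3.13, 3.13], [-1.02, 2.26], [0.13, 2.54], [-0.95, 4.09], [0.21, 2.88], [-2.74, 2.74]. Speed limits (rad/s): [2.57, 2.57, 3.14, 3.14, 3.14, 3.14].

### API

Orientations are given as a 3x3 rotation matrix whose columns are the frame's x, y, z axes.
In Python, from plant import arm gives the robot as it stands.
- The arm moves only by the tool apply_moves, never from a script. Its arguments are lists of equal length, an entry for each row: "hand": the opening, from -1 (shut) to 1 (fully open); "dp": the shift along the tool's x, y, z as a fraction of full scale, a list of three; "delta_rot": the turn, a rotation vector about the tool's x, y, z as a fraction of full scale, a list of three. In form: {"hand": [hand, ...], "dp": [[tx, ty, tz], ...], "delta_rot": [[wx, wy, wz], ...]}. A call has 1 to 10 rows; each row is the pose to reach, as a shift and turn from the pose commanded when the call began, along the tool's axes at that moment; what a row does not reach only later rows make up. Full scale, the value 1, is 12 cm for a shift and 30 degrees for a turn. A row lasts 1/8 s, in which the tool goes at most 62.5 mm and 10.7 degrees, less where a joint would pass 70% of its speed; a pose out of reach is approached as far as the arm can. A call with a number of a shift or a turn outside -1 to 1 is refused whole. A call with a gripper value outside its range is refused whole. The fingers move at their own pace and stop on an object; "squeeze" is the grip in N (left out, the last holds). Time passes only in rows, so rows that repeat a pose let the fingers close. It gives the time, the measured TCP pose, the force, the opening and the grip force at its end, in the units of the state.
- arm.get_state(): the state, without advancing time (a new reading comes with each control period).
- arm.capture(name): name is "scene" or "side" or "wrist"; returns the picture (420x560x3 uint8, blue, green, red); there is no depth.
- arm.get_calibration(name): a dict with "fx", "fy", "cx", "cy" (pixels), "T" (4x4, takes a point from camera to world coordinates). Camera axes: x right, y up, looking along -z (the intrinsics and any distortion apply to the point x, -y, -z); pixel columns grow to the right and rows downward; lengths in m; the calibration is good to about 2 mm. A picture is of the moment at which its call begins: read the wrist's pose just before it. get_calibration takes no time and is no camera call; for the wrist camera it gives the pose at the moment of the call.
- arm.finish_job(): hands the job in; it is judged then, once.
The state is a dict: "time": time; "joint_pos": joint angles; "qvel": joint speeds; "joint_efforts": joint torques, N m; "eef_pos": TCP position; "orientation": TCP orientation; "force": force on the tool from outside, world axes, zero at the start; "wrist_torque": the same for the moment, N m; "gripper_width": finger opening in m; "grip_force": force on a finger pad.
Only numpy, scipy, OpenCV 4.12 (cv2) and the standard library are available. Lean on these libraries where they do the work, as an engineer would, in place of code of your own. Each camera call takes 0.05 s, during which the arm holds its last target. There are 200 camera calls.

## Working session

There is one attempt and no reset: what is moved stays moved. The work goes in short steps, Python scripts to look and compute and a tool call to move; the robot and the scene stay as the last step left them, time stands still between calls to the robot, and variables do not carry over. Pictures are saved under pics/ and viewed, at most 12 in all, crops included, and the job is handed in when it is done.

Besides the shell and the picture viewer there is one more tool, called after ">>>" as name(argument=value, ...) on one line, values as JSON. apply_moves: Moves the arm, as the interface text tells. Shift numbers are shares of 12 cm and turn numbers shares of 30 degrees, none past 1 either way. Its arguments: {"type":"object","properties":{"hand":{"type":"array"},"dp":{"type":"array"},"delta_rot":{"type":"array"},"squeeze":{"type":"number"}},"required":["hand","dp","delta_rot"]}

```bash
ls; mkdir -p pics
python3 - <<'E'
from plant import arm
import cv2,numpy as np
s=arm.get_state();print(s)
for n in("scene","side","wrist"):
    c=arm.get_calibration(n);print(n,c)
    cv2.imwrite(f"pics/{n}0.png",arm.capture(n))
a=cv2.imread("pics/scene0.png");
E
```

```text
pics
{'time': 0.0, 'joint_pos': array([-1.74141757e-01,  2.45790363e-01,  1.55898133e+00, -2.90328949e-06,
        1.33868598e+00, -1.74063732e-01]), 'qvel': array([ 0.00158216, -0.00091211,  0.00191311, -0.00167644, -0.00195818,
        0.00049507]), 'joint_efforts': array([ 8.38778797e-04, -4.15839279e+01, -3.14599335e+01,  6.84806099e-02,
        3.33599187e-02, -1.41738678e-04]), 'eef_pos': array([6.49780097e-01, 1.72225841e-05, 4.03577747e-01]), 'orientation': array([[ 7.76487191e-05,  9.99998309e-01, -1.83729567e-03],
       [ 9.99999946e-01, -7.70602584e-05,  3.20354992e-04],
       [ 3.20212868e-04, -1.83732045e-03, -9.99998261e-01]]), 'force': array([ 0.61558019, -0.00461823, -0.30963302]), 'wrist_torque': array([ 0.02244032, -0.00658609,  0.05604662]), 'grip_force': 0.0, 'gripper_width': 0.09389249475328482}
scene {'fx': 464.66154447968205, 'fy': 464.66154447968205, 'cx': 283.4321088358421, 'cy': 215.99859593630987, 'T': array([[ 0.26165608, -0.81024825,  0.52443671,  1.17414197],
       [ 0.96504368,  0.21115417, -0.15525658, -0.05806559],
       [ 0.01505937,  0.54672817,
[... 205 characters left out ...]
ray([[-0.83987447,  0.37519428, -0.39222459,  0.26458509],
       [-0.54242788, -0.60623199,  0.58159674,  0.60592238],
       [-0.01956732,  0.70122181,  0.71267461,  0.74281326],
       [ 0.        ,  0.        ,  0.        ,  1.        ]])}
wrist {'fx': 315.52244243521415, 'fy': 315.52244243521415, 'cx': 282.2157413431252, 'cy': 209.46389547394946, 'T': array([[ 9.99999709e-01, -6.16935439e-04,  4.47837687e-04,
         6.50067963e-01],
       [ 4.61145551e-04,  9.57310097e-01,  2.89062562e-01,
         8.55139161e-02],
       [-6.07052479e-04, -2.89062271e-01,  9.57310104e-01,
         3.84192383e-01],
       [ 0.00000000e+00,  0.00000000e+00,  0.00000000e+00,
         1.00000000e+00]])}
```

View pics/scene0.png

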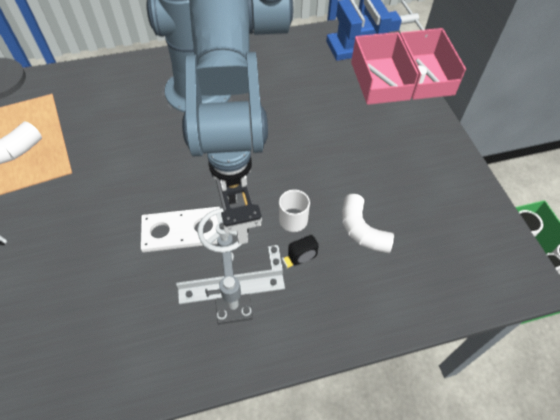

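View pics/side0.png

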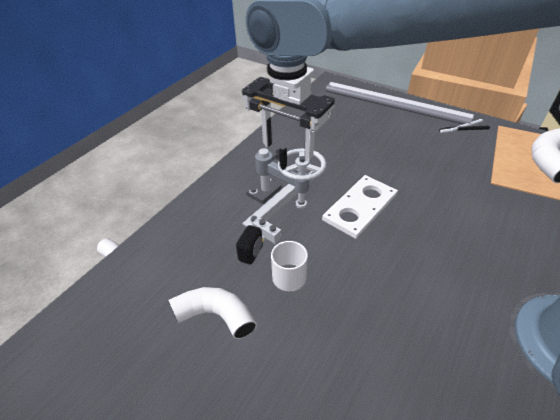

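View pics/wrist0.png

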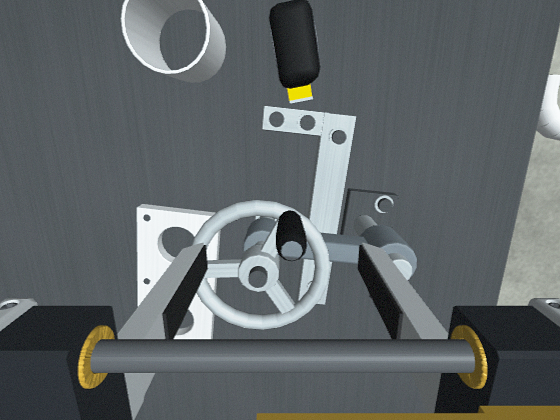

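The scene picture shows the flange left of the jig (scene around 180,230), with the jig's fence along the row at 285 and the stop at (276,262). The tape, offcut and elbow are further right. In the wrist picture the wheel hub is at (258,275), the crank at (290,235), and the stop's inner edge runs from (263,130) to (322,136).

```bash
cat > h.py <<'E'
import numpy as np,cv2
from plant import arm
def ray(n,uv,z,c=None):
    c=c or arm.get_calibration(n);T=c["T"];uv=np.atleast_2d(uv).astype(float)
    d=np.c_[(uv[:,0]-c["cx"])/c["fx"],-(uv[:,1]-c["cy"])/c["fy"],-np.ones(len(uv))]@T[:3,:3].T
    o=T[:3,3];return (o+d*((z-o[2])/d[:,2])[:,None])[:,:2]
E
python3 - <<'E'
from h import *
w=cv2.imread("pics/wrist0.png");s=cv2.imread("pics/side0.png");c=cv2.imread("pics/scene0.png")
W=cv2.resize(w[90:340,120:400],None,fx=2.0,fy=2.0,interpolation=cv2.INTER_CUBIC) #560x500
W=cv2.resize(w[90:330,125:425],(500,400),interpolation=cv2.INTER_CUBIC)
S=cv2.resize(s[140:250,230:405],(300,189),interpolation=cv2.INTER_CUBIC)
C=cv2.resize(c[195:330,130:295],(495,405))
out=np.zeros((600,800,3),np.uint8);out[:400,:500]=W;out[405:594,:300]=S
out[0:245,500:]=cv2.resize(C,(300,245))
cv2.imwrite("pics/c1.png",out)
# flange by contour, side view
m=(s.min(2)>185).astype(np.uint8)
cs,_=cv2.findContours(m,cv2.RETR_CCOMP,cv2.CHAIN_APPROX_NONE)
for k in cs:
    x,y,ww,h=cv2.boundingRect(k)
    if 300<x<410 and 150<y<260 and len(k)>25:
        print(len(k),(x,y,ww,h)); P=ray("side",k[:,0],.016)
        print(cv2.minAreaRect((P*1000).astype(np.float32)),cv2.approxPolyDP(k,3,True)[:,0].tolist())
E
```

```text
157 (322, 175, 76, 63)
((506.5436706542969, -119.1825180053711), (211.65740966796875, 101.48096466064453), 83.67221069335938) [[397, 190], [364, 175], [322, 218], [355, 237]]
50 (338, 207, 21, 16)
((515.51806640625, -65.94850158691406), (43.86872482299805, 54.720516204833984), 58.26755905151367) [[338, 213], [349, 207], [358, 219], [346, 222]]
46 (362, 185, 20, 14)
((502.02703857421875, -173.88377380371094), (43.53476333618164, 55.083839416503906), 54.8003044128418) [[362, 188], [373, 185], [381, 194], [369, 198]]
```

View pics/c1.png

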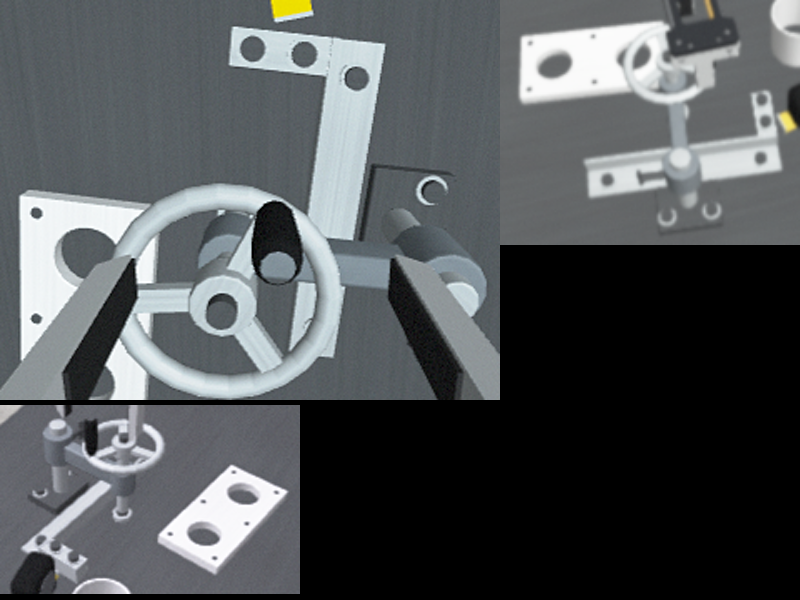

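Crop: wrist shows the stop's inner edge from about crop (230,66) to (331,75), the fence edge to (289,355), the crank top at (280,268) and the flange's left corner at (22,193). The side crop shows the flange unobstructed.

Run:
```python
from h import *
f=lambda p:np.array(p)/ (5/3)+[125,90]
def show(t,p,z,n="wrist"): print(t,(ray(n,p,z)*1000).round(1).tolist())
show("stop outer/inner left, inner corner",f([[230,27],[229,66],[331,75]]),.03)
show("stop/fence far corner",f([[385,43]]),.03)
show("fence edge",f([[331,75],[322,150],[309,230],[289,355]]),.03)
show("fence strip right",f([[385,43],[358,240],[332,357]]),.005)
show("flange TL,  TR?",f([[22,193],[157,205]]),.016)
for z in(.14,.15):show("hub",f([[221,305]]),z)
for z in(.20,.19):show("crank top",f([[280,268]]),z)
# sub-pixel flange: side-view long edges at top plane; gray levels of faces
s=cv2.imread("pics/side0.png").min(2)
print(s[205:245:2,330:362:2])
g=lambda p:np.array(p)*[.5833,.582]+[230,140]-[0,405*.582]
show("side flange corners",g([[233,466],[286,492],[213,567],[159,537]]),.016,"side")
show("side stop",g([[38,541],[84,560]]),.03,"side")
```

```text
stop outer/inner left, inner corner [[629.5, 93.7], [628.4, 69.4], [695.3, 63.7]]
stop/fence far corner [[729.4, 83.9]]
fence edge [[695.3, 63.7], [691.1, 13.6], [683.7, -44.6], [670.9, -147.4]]
fence strip right [[735.0, 83.8], [724.1, -62.0], [708.1, -165.7]]
flange TL,  TR? [[475.0, -21.2], [572.9, -30.3]]
hub [[628.9, -45.5]]
hub [[629.7, -40.1]]
crank top [[656.9, 2.4]]
crank top [[657.3, -2.1]]
[[ 97 151 252 249 249 249 248 247 249 247 246 248 247 248 248 248]
 [177 252 250 249 250 249 249 246 234 232 242 249 249 248 248 248]
 [253 250 249 249 249 240 177 146 145 156 174 190 230 250 248 248]
 [250 250 250 249 249 157 140 143 143 145 175 194 205 222 249 249]
 [248 251 249 249 235 136 107  98  91  94  92 107 175 214 225 249]
 [164 249 249 249 244 104  96  98  96  96  96  98  94 139 219 247]
 [250 249 250 249 251 171  90  93  92  93  96 100  97  93 196 249]
 [245 250 250 250 249 249 169  92  95  94  98  95  94 108 241 248]
 [213 229 250 250 249 248 250 248 181 134 124 125 191 248 249 248]
 [210 207 211 227 247 248 247 248 249 249 251 250 250 249 249 249]
 [118 172 207 204 207 236 249 249 248 248 249 249 248 249 248 249]
 [ 99  97 119 193 202 205 217 239 250 249 248 250 241 246 248 250]
 [ 98  98  97 102 135 197 209 209 216 247 249 251 132 162 249 244]
 [101  96  94  97  97 102 139 203 207 201 226 248 249 250 252 163]
 [ 99 100  97 100 100  97  94 104 172 206 207 211 227 251 167 123]
 [ 97 104 101  97  97  99  99  99  95 111 169 211 208 176 123 100]
 [ 98 101 100 101  95  97 102 100  98  97  97 121 193 155 100  97]
 [107 104 102  97 101  98  97  99  98  99  97  94 101  98 101  96]
 [105 102  99  96 100  97 102 101 103 100  98  93 101 104 100 100]
 [ 97 102  98  98  99  99  95  97 102 102  97  97 100 100  99  95]]
side flange corners [[538.8, -228.8], [444.2, -214.9], [472.8, -16.9], [563.9, -28.1]]
side stop [[700.1, 81.2], [625.0, 77.1]]
```

Run:
```python
from h import *
s=cv2.imread("pics/side0.png").min(2)
m=(s>228).astype(np.uint8)
cs,_=cv2.findContours(m,cv2.RETR_EXTERNAL,cv2.CHAIN_APPROX_NONE)
for k in cs:
    x,y,ww,h=cv2.boundingRect(k)
    if 300<x<410 and 150<y<260 and len(k)>60:
        P=(ray("side",k[:,0],.016)*1000).astype(np.float32);r=cv2.minAreaRect(P);print(r,cv2.boxPoints(r).round(1).tolist())
```

```text
((506.59033203125, -124.52269744873047), (200.1118927001953, 98.98710632324219), 82.90605163574219) [[445.1000061035156, -217.6999969482422], [543.2999877929688, -229.89999389648438], [568.0999755859375, -31.299999237060547], [469.79998779296875, -19.100000381469727]]
```

>>> apply_moves(hand=[1,1,1,0,0,0,0], dp=[[0,0,-0.5],[0,0,-0.6],[-0.5,-0.5,-0.6],[-1,-1,-0.6],[-1,-1,-0.6],[-1,-1,-0.4],[-1,-1,-0.4]], delta_rot=[[0,0,0],[0,0,0],[0,0,0.1],[0,0,0.217],[0,0,0.217],[0,0,0.217],[0,0,0.217]])

```text
time: 1.02
eef_pos: [0.5293, -0.1201, 0.4501]
orientation: [[0.114, 0.993, -0.004], [0.993, -0.114, 0.002], [0.002, -0.005, -1.0]]
force: [1.0, 0.1, -1.1]
gripper_width: 0.0575
grip_force: 0.0
```

>>> apply_moves(hand=[0,0,0,0], dp=[[-0.5,-0.17,0.2],[-1,-0.17,0.5],[-1,-0.17,1],[-1,-0.17,1]], delta_rot=[[0,0,0],[0,0,0],[0,0,0],[0,0,0]])

```text
time: 1.52
eef_pos: [0.4951, -0.2364, 0.3284]
orientation: [[0.114, 0.993, -0.008], [0.993, -0.114, 0.006], [0.005, -0.008, -1.0]]
force: [0.2, 1.1, 0.1]
gripper_width: 0.0468
grip_force: 0.0
```

Run:
```python
from h import *
for n in("scene","side"): cv2.imwrite(f"pics/{n}1.png",arm.capture(n))
a=cv2.imread("pics/scene1.png")[170:330,120:320];b=cv2.imread("pics/side1.png")[130:280,220:420]
cv2.imwrite("pics/c2.png",np.vstack([cv2.resize(np.hstack([a[:150],b]),(800,300),interpolation=cv2.INTER_CUBIC)]))
```

```text
(no output)
```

View pics/c2.png

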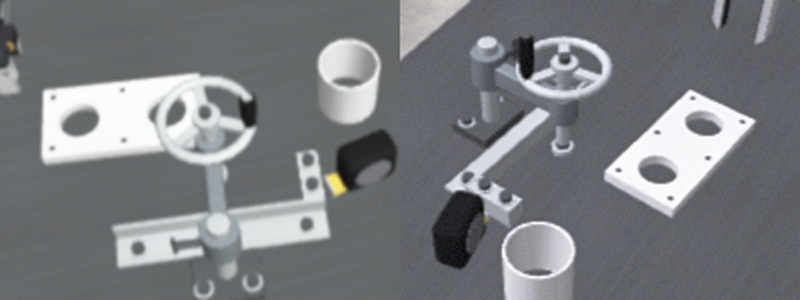

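Crank in scene at px about (244,218 top), (245,233 bottom); in side at (282,149)–(282,168). Wheel centre scene (223,230), side (302,164).

>>> apply_moves(hand=[0,0,0,0], dp=[[-0.17,0,0.4],[-0.17,0,0.8],[-0.17,0,1],[-0.17,0,1]], delta_rot=[[0,0,0],[0,0,0],[0,0,0],[0,0,0]])

```text
time: 2.12
eef_pos: [0.4948, -0.2567, 0.2137]
orientation: [[0.112, 0.994, 0.0], [0.994, -0.112, -0.0], [-0.0, 0.0, -1.0]]
force: [-0.3, 0.0, -0.2]
gripper_width: 0.0471
grip_force: 0.0
```

```bash
cat >> h.py <<'E'
def tri(a,b,n1="scene",n2="side"):
    L=[]
    A=np.zeros((3,3));v=np.zeros(3)
    for n,p in((n1,a),(n2,b)):
        c=arm.get_calibration(n);T=c["T"]
        d=T[:3,:3]@[(p[0]-c["cx"])/c["fx"],-(p[1]-c["cy"])/c["fy"],-1];d/=np.linalg.norm(d)
        M=np.eye(3)-np.outer(d,d);A+=M;v+=M@T[:3,3]
    return np.linalg.solve(A,v)*1000
E
python3 - <<'E'
from h import *
g=lambda x,y:(120+x/2,170+y/2)
k=lambda x,y:(220+(x-400)/2,130+y/2)
for t,a,b in(("top",(248,97),(525,38)),("bot",(250,127),(525,77)),("hub",(207,112),(565,50)),("rim",(206,120),(565,68.5)),("stopL",(297,153),(519,200)),
 ):print(t,tri(g(*a),k(*b)).round(1))
print("fence edge scene z30",(ray("scene",[g(113,229),g(324,202)],.03)*1000).round(1))
print("stop edge scene z30",(ray("scene",[g(298,152),g(304,196)],.03)*1000).round(1))
print("offcut top",(ray("scene",[g(348,60)],.08)*1000).round(1))
E
```

```text
top [652.   12.4 215.9]
bot [654.1  10.8 159.6]
hub [631.3 -33.2 176.2]
rim [628.2 -33.7 152. ]
stopL [625.6  70.2  25.3]
fence edge scene z30 [[ 670.4 -164.1]
 [ 699.3   82.7]]
stop edge scene z30 [[625.4  69.5]
 [685.6  61.7]]
offcut top [[541.3 155.6]]
```

>>> apply_moves(hand=[0,0,0,0,0,0,0,0,0,0], dp=[[0,-0.02,0.05],[0.12,-0.02,0.05],[0.24,-0.02,0.05],[0.36,-0.02,0.05],[0.48,-0.02,0.05],[0.6,-0.02,0.05],[0.72,-0.02,0.05],[0.84,-0.02,0.05],[0.94,-0.02,0.05],[1,-0.02,0.05]], delta_rot=[[0,0,0],[0,0,0],[0,0,0],[0,0,0],[0,0,0],[0,0,0],[0,0,0],[0,0,0],[0,0,0],[0,0,0]])

```text
time: 3.38
eef_pos: [0.5057, -0.1374, 0.2081]
orientation: [[0.112, 0.994, 0.002], [0.994, -0.112, -0.004], [-0.003, 0.003, -1.0]]
force: [-0.5, -6.8, 2.5]
gripper_width: 0.0472
grip_force: 3.2
```

```bash
cat >> h.py <<'E'
def flange(name,tag,win,th=228):
    im=arm.capture(name);cv2.imwrite(f"pics/{tag}.png",im)
    cs,_=cv2.findContours((im.min(2)>th).astype(np.uint8),cv2.RETR_EXTERNAL,cv2.CHAIN_APPROX_NONE)
    for k in cs:
        x,y,w,h=cv2.boundingRect(k)
        if len(k)>60 and win[0]<x+w/2<win[1] and win[2]<y+h/2<win[3]:
            P=(ray(name,k[:,0],.016)*1000).astype(np.float32);r=cv2.minAreaRect(P)
            print(len(k),r,cv2.boxPoints(r).round(1).tolist())
E
python3 - <<'E'
from h import *
flange("side","side2",(250,420,140,300))
E
```

```text
161 ((516.6573486328125, -26.66565704345703), (199.91993713378906, 99.01476287841797), 83.56763458251953) [[456.29998779296875, -120.5], [554.7000122070312, -131.5], [577.0999755859375, 67.0999984741211], [478.70001220703125, 78.19999694824219]]
```

Side view: flange at (516.7, -26.7) mm, yaw -6.4°, about 7 mm short of the stop, as planned. Next I go round to the long edge.

>>> apply_moves(hand=[0,0.6,0.6,0.6,0.6,0.6,0.6,0.6], dp=[[-0.2,0,0],[-0.2,0,-0.5],[0,-0.4,-0.5],[0.4,-0.8,-0.5],[0.8,-0.92,-0.5],[0.93,-0.92,-0.5],[0.93,-0.92,-0.5],[0.93,-0.92,-0.5]], delta_rot=[[0,0,0],[0,0,0],[0,0,0.33],[0,0,0.66],[0,0,1],[0,0,1],[0,0,1],[0,0,1]])

```text
time: 4.42
eef_pos: [0.4081, -0.0145, 0.2668]
orientation: [[0.595, 0.804, 0.0], [0.804, -0.595, 0.0], [0.0, 0.0, -1.0]]
force: [0.7, -0.1, -0.5]
gripper_width: 0.0754
grip_force: 0.0
```

>>> apply_moves(hand=[0.6,0.6,0.6,0.6], dp=[[0,0,0],[0,0,0],[0,0,0],[0,0,0]], delta_rot=[[0,0,0.33],[0,0,0.67],[0,0,1],[0,0,1]])

```text
time: 4.92
eef_pos: [0.4082, -0.0151, 0.2667]
orientation: [[0.917, 0.399, -0.0], [0.399, -0.917, 0.0], [-0.0, -0.0, -1.0]]
force: [-0.1, -0.1, 0.3]
gripper_width: 0.0752
grip_force: 0.0
```

>>> apply_moves(hand=[0.6,0.6,0.6,0.6], dp=[[0,0,0],[0,0,0],[0,0,0],[0,0,0]], delta_rot=[[0,0,0.33],[0,0,0.67],[0,0,1],[0,0,1]])

```text
time: 5.42
eef_pos: [0.4081, -0.0147, 0.2666]
orientation: [[0.994, -0.11, -0.0], [-0.11, -0.994, 0.0], [-0.0, -0.0, -1.0]]
force: [-0.2, -0.2, 0.2]
gripper_width: 0.075
grip_force: 0.0
```

>>> apply_moves(hand=[0.6,0.6,0.6,0.6,0.6,0.6,0.6,0.6,0.6,0.6], dp=[[0,0,0.25],[0,0,0.5],[0,0,0.55],[0.1,0,0.55],[0.2,0,0.55],[0.3,0,0.55],[0.4,0,0.55],[0.5,0,0.55],[0.6,0,0.55],[0.65,0,0.55]], delta_rot=[[0,0.33,0],[0,0.333,0],[0,0.333,0],[0,0.333,0],[0,0.333,0],[0,0.333,0],[0,0.333,0],[0,0.333,0],[0,0.333,0],[0,0.333,0]])

```text
time: 6.68
eef_pos: [0.4862, -0.0231, 0.2011]
orientation: [[0.979, -0.112, 0.17], [-0.11, -0.994, -0.019], [0.171, -0.0, -0.985]]
force: [-9.4, 0.9, 6.7]
gripper_width: 0.0753
grip_force: 4.6
```

Run:
```python
from h import *
flange("side","side3",(250,420,140,300))
```

```text
75 ((558.6921997070312, 97.34375762939453), (32.86046600341797, 77.7235107421875), 52.33346176147461) [[517.9000244140625, 108.0999984741211], [579.4000244140625, 60.599998474121094], [599.5, 86.5999984741211], [538.0, 134.10000610351562]]
166 ((574.9243774414062, -30.438995361328125), (199.74685668945312, 99.07441711425781), 83.57328796386719) [[514.5, -124.0999984741211], [613.0, -135.1999969482422], [635.2999877929688, 63.29999923706055], [536.9000244140625, 74.4000015258789]]
61 ((561.7778930664062, -172.9977264404297), (20.232328414916992, 92.08790588378906), 71.21556091308594) [[514.9000244140625, -167.6999969482422], [602.0999755859375, -197.39999389648438], [608.5999755859375, -178.1999969482422], [521.4000244140625, -148.60000610351562]]
```

>>> apply_moves(hand=[0.6,0.6,0.6,0.6,0.6], dp=[[-0.16,0,-0.03],[-0.46,0,-0.01],[-0.664,0,0.075],[-0.664,0,0.075],[-0.664,0,0.075]], delta_rot=[[0,0,0],[0,0.333,0],[0,0.667,0],[0,0.667,0],[0,0.667,0]])

```text
time: 7.35
eef_pos: [0.411, -0.015, 0.1795]
orientation: [[0.86, -0.113, 0.498], [-0.097, -0.994, -0.057], [0.501, 0.0, -0.866]]
force: [-0.2, 0.5, -0.3]
gripper_width: 0.0754
grip_force: 0.0
```

>>> apply_moves(hand=[0.6,0.6,0.6,0.6,0.6,0.6], dp=[[0.087,0,0.05],[0.173,0,0.1],[0.26,0,0.15],[0.346,0,0.2],[0.433,0,0.25],[0.433,0,0.25]], delta_rot=[[0,0,0],[0,0,0],[0,0,0],[0,0,0],[0,0,0],[0,0,0]])

```text
time: 8.1
eef_pos: [0.4704, -0.0214, 0.1783]
orientation: [[0.86, -0.113, 0.497], [-0.098, -0.994, -0.056], [0.5, 0.0, -0.866]]
force: [-1.9, -0.4, -0.2]
gripper_width: 0.0749
grip_force: 0.3
```

Run:
```python
from h import *
flange("side","side4",(250,420,140,300))
im=cv2.imread("pics/side4.png");cv2.imwrite("pics/c3.png",cv2.resize(im[120:300,200:440],(800,600),interpolation=cv2.INTER_CUBIC))
```

```text
71 ((559.3909301757812, 95.78966522216797), (29.351221084594727, 76.87147521972656), 56.19904327392578) [[519.2999877929688, 105.0], [583.2000122070312, 62.20000076293945], [599.5, 86.5999984741211], [535.5999755859375, 129.39999389648438]]
162 ((626.8973388671875, -7.4293212890625), (143.36032104492188, 98.96358489990234), 83.39193725585938) [[569.5, -72.9000015258789], [667.7999877929688, -84.30000305175781], [684.2999877929688, 58.099998474121094], [586.0, 69.5]]
66 ((621.296142578125, -116.37403869628906), (39.37799835205078, 80.71125030517578), 83.45821380615234) [[579.0, -131.3000030517578], [659.0999755859375, -140.5], [663.5999755859375, -101.4000015258789], [583.4000244140625, -92.19999694824219]]
```

View pics/c3.png

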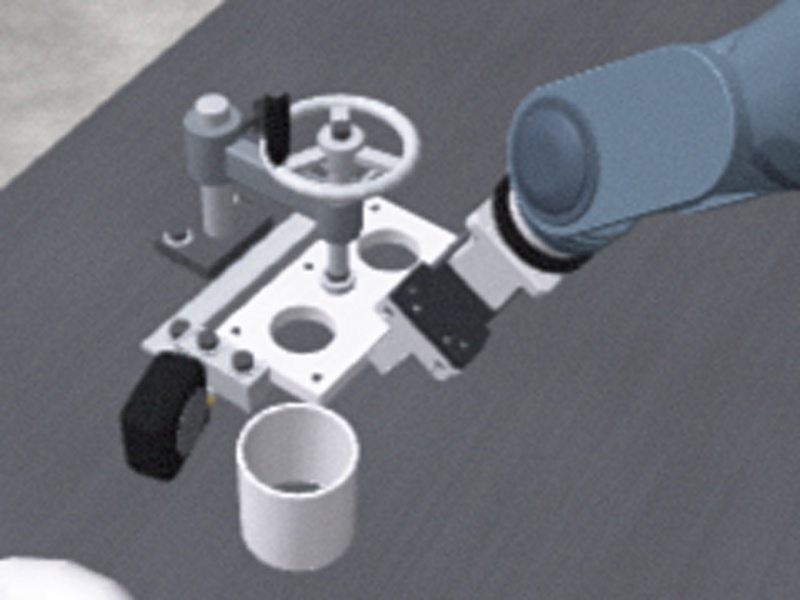

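The flange is about 10 mm from the fence, with the pad above the web, clear of the plate. Now the slow press onto the fence.

>>> apply_moves(hand=[0.6,0.6,0.6,0.6,0.6,0.6], dp=[[0.0144,0,0.0083],[0.029,0,0.0167],[0.043,0,0.025],[0.054,0,0.031],[0.065,0,0.0375],[0.065,0,0.0375]], delta_rot=[[0,0,0],[0,0,0],[0,0,0],[0,0,0],[0,0,0],[0,0,0]])

```text
time: 8.9
eef_pos: [0.4755, -0.0217, 0.1771]
orientation: [[0.864, -0.111, 0.491], [-0.098, -0.994, -0.054], [0.494, -0.001, -0.87]]
force: [-25.5, -0.7, 21.0]
gripper_width: 0.0752
grip_force: 13.8
```

>>> apply_moves(hand=[0.6,0.6,0.6], dp=[[0.0167,0,-0.029],[0.0167,0,-0.029],[0.0167,0,-0.029]], delta_rot=[[0,0,0],[0,0,0],[0,0,0]])

```text
time: 9.28
eef_pos: [0.4754, -0.0217, 0.1798]
orientation: [[0.865, -0.112, 0.49], [-0.098, -0.994, -0.054], [0.493, -0.001, -0.87]]
force: [-6.7, -2.2, -3.1]
gripper_width: 0.0752
grip_force: 2.9
```

Run:
```python
from h import *
flange("side","side5",(290,420,140,300))
im=cv2.imread("pics/side5.png");cv2.imwrite("pics/c4.png",cv2.resize(im[160:250,230:350],(800,600),interpolation=cv2.INTER_CUBIC))
```

```text
74 ((558.72705078125, 98.0206527709961), (31.746244430541992, 78.49562072753906), 52.33346176147461) [[518.0, 109.4000015258789], [580.0999755859375, 61.5], [599.5, 86.5999984741211], [537.4000244140625, 134.60000610351562]]
155 ((630.4235229492188, -5.3203887939453125), (137.64871215820312, 98.2650375366211), 83.9886703491211) [[574.4000244140625, -68.5999984741211], [672.0999755859375, -78.9000015258789], [686.5, 58.0], [588.7999877929688, 68.30000305175781]]
63 ((622.00439453125, -117.75093078613281), (38.752498626708984, 69.71593475341797), 84.92488861083984) [[585.5999755859375, -134.0], [655.0, -140.10000610351562], [658.4000244140625, -101.5], [589.0, -95.4000015258789]]
```

View pics/c4.png

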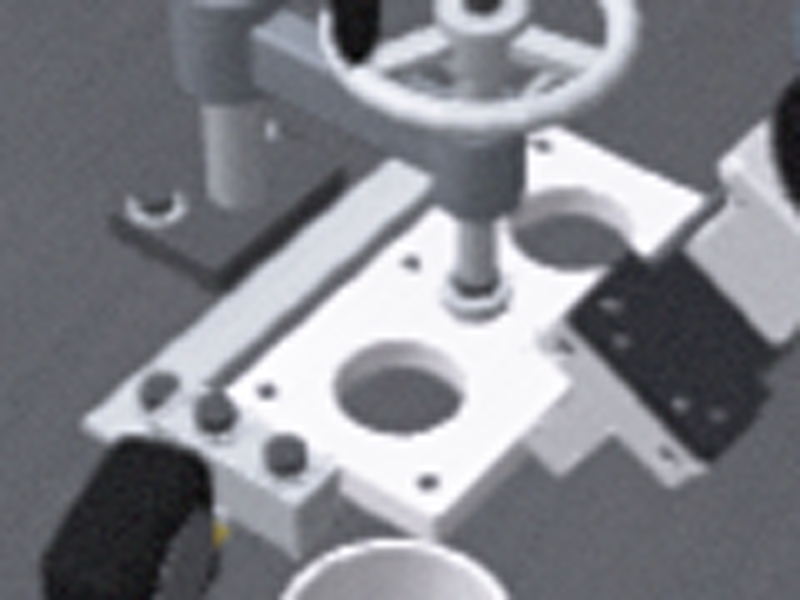

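>>> apply_moves(hand=[0.6,0.6,0.6,0.6], dp=[[0.0072,0,0.0042],[0.0144,0,0.0083],[0.0216,0,0.0125],[0.0216,0,0.0125]], delta_rot=[[0,0,0],[0,0,0],[0,0,0],[0,0,0]])

```text
time: 9.82
eef_pos: [0.4769, -0.022, 0.1785]
orientation: [[0.867, -0.111, 0.485], [-0.098, -0.994, -0.053], [0.488, -0.001, -0.873]]
force: [-16.4, -4.9, 1.0]
gripper_width: 0.0753
grip_force: 8.2
```

>>> apply_moves(hand=[0.6,0.6,0.6,0.6,0.6,0.6], dp=[[-0.289,0,-0.167],[0.044,0,-0.744],[0.044,0,-0.744],[0.044,0,-0.744],[0.044,0,-0.744],[0.044,0,-0.744]], delta_rot=[[0,0,0],[0,-0.33,0],[0,-0.67,0],[0,-1,0],[0,-1,0],[0,-1,0]])

```text
time: 10.58
eef_pos: [0.4406, -0.018, 0.2614]
orientation: [[0.994, -0.113, 0.002], [-0.113, -0.994, 0.0], [0.002, -0.0, -1.0]]
force: [0.6, -0.5, 0.3]
gripper_width: 0.0753
grip_force: 0.0
```

>>> apply_moves(hand=[0,0,0,0,0], dp=[[0,0.5,0],[0,1,0],[0,1,0],[0,1,0],[0,1,0]], delta_rot=[[0,0,-0.33],[0,0,-0.67],[0,0,-1],[0,0,-1],[0,0,-1]])

```text
time: 11.2
eef_pos: [0.427, -0.1366, 0.2615]
orientation: [[0.918, 0.397, -0.0], [0.397, -0.918, 0.0], [0.0, -0.0, -1.0]]
force: [-0.3, 0.9, 0.4]
gripper_width: 0.0469
grip_force: 0.0
```

>>> apply_moves(hand=[0,0,0,0], dp=[[0,0,0],[0,0,0],[0,0,0],[0,0,0]], delta_rot=[[0,0,-0.33],[0,0,-0.67],[0,0,-1],[0,0,-1]])

```text
time: 11.7
eef_pos: [0.4272, -0.1363, 0.2618]
orientation: [[0.597, 0.803, 0.0], [0.803, -0.597, 0.0], [0.0, 0.0, -1.0]]
force: [0.2, -0.9, -0.2]
gripper_width: 0.0471
grip_force: 0.0
```

>>> apply_moves(hand=[0,0,0,0], dp=[[0,0,0],[0,0,0],[0,0,0],[0,0,0]], delta_rot=[[0,0,-0.33],[0,0,-0.67],[0,0,-1],[0,0,-1]])

```text
time: 12.2
eef_pos: [0.4272, -0.1367, 0.2618]
orientation: [[0.118, 0.993, 0.0], [0.993, -0.118, 0.0], [0.0, 0.0, -1.0]]
force: [0.4, 0.3, 1.1]
gripper_width: 0.047
grip_force: 0.0
```

>>> apply_moves(hand=[0,0,0], dp=[[-0.1,0.4,0],[-0.1,0.9,0],[-0.1,0.9,0]], delta_rot=[[0,0,0],[0,0,0],[0,0,0]])

```text
time: 12.58
eef_pos: [0.5358, -0.1617, 0.2614]
orientation: [[0.117, 0.993, 0.001], [0.993, -0.117, -0.0], [-0.0, 0.001, -1.0]]
force: [-0.6, 0.2, 0.3]
gripper_width: 0.047
grip_force: 0.0
```

>>> apply_moves(hand=[0,0,0,0,0], dp=[[0,0.4,0],[0,0.7,0],[0,0.7,0.25],[0,0.7,0.46],[0,0.7,0.46]], delta_rot=[[0,0,0],[0,0,0],[0,0,0],[0,0,0],[0,0,0]])

```text
time: 13.2
eef_pos: [0.6149, -0.1701, 0.2045]
orientation: [[0.116, 0.993, -0.005], [0.993, -0.116, 0.002], [0.002, -0.005, -1.0]]
force: [0.2, -0.8, -0.1]
gripper_width: 0.0471
grip_force: 0.0
```

>>> apply_moves(hand=[0,0,0,0,0,0,0,0], dp=[[0.1,0,0],[0.18,0,0],[0.2,0,0],[0.215,0,0],[0.23,0,0],[0.245,0,0],[0.255,0,0],[0.255,0,0]], delta_rot=[[0,0,0],[0,0,0],[0,0,0],[0,0,0],[0,0,0],[0,0,0],[0,0,0],[0,0,0]])

```text
time: 14.2
eef_pos: [0.6204, -0.1416, 0.2084]
orientation: [[0.112, 0.994, 0.001], [0.994, -0.112, -0.004], [-0.004, 0.002, -1.0]]
force: [-2.2, -7.0, 2.1]
gripper_width: 0.047
grip_force: 3.3
```

>>> apply_moves(hand=[0,0,0,0], dp=[[0.015,0,0],[0.03,0,0],[0.04,0,0],[0.04,0,0]], delta_rot=[[0,0,0],[0,0,0],[0,0,0],[0,0,0]])

```text
time: 14.7
eef_pos: [0.6208, -0.1387, 0.2084]
orientation: [[0.111, 0.994, 0.001], [0.994, -0.111, -0.009], [-0.009, 0.002, -1.0]]
force: [-5.0, -15.0, 0.9]
gripper_width: 0.0468
grip_force: 7.9
```

>>> apply_moves(hand=[0,0,0,0], dp=[[0.015,0,0],[0.03,0,0],[0.03,0,0],[0.03,0,0]], delta_rot=[[0,0,0],[0,0,0],[0,0,0],[0,0,0]])

```text
time: 15.2
eef_pos: [0.6209, -0.1374, 0.2085]
orientation: [[0.111, 0.994, 0.0], [0.994, -0.111, -0.015], [-0.015, 0.002, -1.0]]
force: [-6.6, -26.6, 0.2]
gripper_width: 0.0471
grip_force: 13.2
```

Run:
```python
from h import *
flange("side","side6",(290,420,140,300))
cv2.imwrite("pics/scene6.png",arm.capture("scene"))
im=cv2.imread("pics/side6.png")[160:250,230:390];a=cv2.imread("pics/scene6.png")[205:305,170:290]
cv2.imwrite("pics/c5.png",np.hstack([cv2.resize(im,(400,600),interpolation=cv2.INTER_CUBIC)[:500],cv2.resize(a,(400,500),interpolation=cv2.INTER_CUBIC)]))
```

```text
218 ((627.7758178710938, -28.204933166503906), (199.97715759277344, 98.73811340332031), 83.9886703491211) [[568.2000122070312, -122.5], [666.4000244140625, -132.8000030517578], [687.2999877929688, 66.0999984741211], [589.0999755859375, 76.4000015258789]]
```

View pics/c5.png

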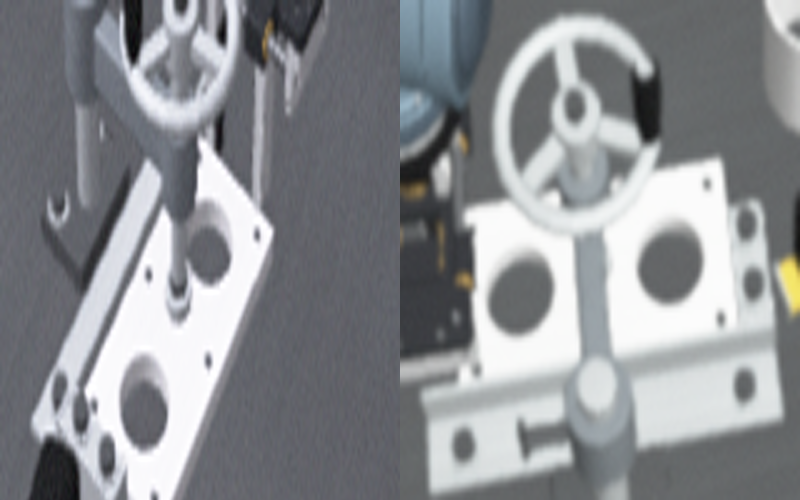

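The scene and side views show the flange against the stop, with the force rising to 27 N. I check squareness by comparing the dark fence-face strip along its length.

Run:
```python
from h import *
from scipy.ndimage import map_coordinates
for tag in("side5","side6"):
    im=cv2.imread(f"pics/{tag}.png").min(2).astype(float)
    c=arm.get_calibration("side");T=np.linalg.inv(c["T"])
    def proj(P):
        q=P@T[:3,:3].T+T[:3,3];return c["cx"]+c["fx"]*q[:,0]/-q[:,2],c["cy"]-c["fy"]*q[:,1]/-q[:,2]
    a=np.deg2rad(-6.3);ex=np.array([np.cos(a),np.sin(a)]);ey=np.array([-np.sin(a),np.cos(a)]);O=np.array([.6325,-.0325])
    F=[]
    for y in np.arange(-95,96,10)/1000:
        xs=np.arange(.025,.095,.0005);P=np.c_[O+xs[:,None]*ex+y*ey,np.full(len(xs),.016)]
        u,v=proj(P);g=map_coordinates(im,[v,u],order=1)
        i=np.argmax(g<185)  # plate -> strip
        j=i+np.argmax(g[i:]<130); k=j+np.argmax(g[j:]>160)
        F.append((y*1000,xs[i]*1000,xs[k]*1000,g[i:k].min() if k>i else 0))
    print(tag);print(np.array(F).round(1).tolist())
```

```text
side5
[[-95.0, 31.5, 52.0, 112.8], [-85.0, 35.0, 60.5, 68.4], [-75.0, 27.5, 77.0, 65.9], [-65.0, 25.0, 25.0, 0.0], [-55.0, 25.0, 25.0, 0.0], [-45.0, 25.0, 55.0, 79.8], [-35.0, 25.0, 53.5, 107.9], [-25.0, 45.0, 54.0, 107.6], [-15.0, 45.0, 54.5, 106.1], [-5.0, 29.0, 35.0, 119.9], [5.0, 45.0, 53.5, 110.2], [15.0, 44.5, 54.5, 106.4], [25.0, 45.5, 54.0, 107.7], [35.0, 45.5, 54.0, 108.7], [45.0, 44.5, 54.0, 100.0], [55.0, 45.5, 54.0, 101.6], [65.0, 45.5, 53.5, 108.4], [75.0, 45.0, 54.0, 105.5], [85.0, 30.0, 54.0, 97.3], [95.0, 36.0, 50.0, 96.9]]
side6
[[-95.0, 38.0, 51.5, 113.2], [-85.0, 30.5, 60.0, 73.4], [-75.0, 28.0, 76.5, 68.8], [-65.0, 25.0, 25.0, 0.0], [-55.0, 25.0, 25.0, 0.0], [-45.0, 25.0, 54.5, 80.3], [-35.0, 25.0, 53.5, 113.8], [-25.0, 45.0, 53.5, 112.8], [-15.0, 45.5, 54.5, 109.4], [-5.0, 45.5, 53.5, 109.3], [5.0, 30.0, 53.5, 114.5], [15.0, 44.5, 54.0, 108.8], [25.0, 45.5, 54.0, 109.4], [35.0, 45.5, 53.5, 109.0], [45.0, 45.0, 54.0, 104.4], [55.0, 45.5, 54.0, 105.9], [65.0, 45.5, 53.5, 109.8], [75.0, 45.0, 54.0, 107.1], [85.0, 45.0, 53.5, 99.5], [95.0, 31.0, 50.0, 100.7]]
```

The strip is uniform at about 8.7 mm (9.4 expected when flush), so the flange is flush and square. Retreat, then up to the crank.

>>> apply_moves(hand=[0,0,0,0], dp=[[-0.25,0,0],[-0.25,0,-0.5],[-0.25,0,-1],[-0.25,0,-1]], delta_rot=[[0,0,0],[0,0,0],[0,0,0],[0,0,0]])

```text
time: 15.8
eef_pos: [0.6193, -0.1623, 0.3342]
orientation: [[0.114, 0.993, 0.012], [0.994, -0.114, -0.005], [-0.004, 0.012, -1.0]]
force: [0.4, -0.3, -0.3]
gripper_width: 0.0471
grip_force: 0.0
```

>>> apply_moves(hand=[0.2,0.2,0.2,0.2,0.2,0.2], dp=[[0,0,-0.5],[0,0,-1],[0.4,0,-1],[0.9,0.1,-1],[1,0.1,-1],[1,0.1,-1]], delta_rot=[[0,0,0],[0,0,0],[0,0,0],[0,0,0],[0,0,0],[0,0,0]])

```text
time: 16.55
eef_pos: [0.643, -0.0433, 0.4459]
orientation: [[0.112, 0.994, -0.001], [0.994, -0.112, 0.0], [-0.0, -0.001, -1.0]]
force: [-0.1, -0.6, -0.8]
gripper_width: 0.0564
grip_force: 0.0
```

Run:
```python
from h import *
print(arm.get_state()["eef_pos"])
c=arm.get_calibration("wrist");im=arm.capture("wrist");cv2.imwrite("pics/w7.png",im)
import pickle;pickle.dump(c,open("w7.pkl","wb"))
flange("side","side7",(290,420,140,300))
cv2.imwrite("pics/scene7.png",arm.capture("scene"))
```

```text
[ 0.64303026 -0.04334558  0.4458551 ]
216 ((627.7662963867188, -28.295249938964844), (199.2613067626953, 98.73811340332031), 83.9886703491211) [[568.2000122070312, -122.19999694824219], [666.4000244140625, -132.5], [687.2999877929688, 65.5999984741211], [589.0999755859375, 76.0]]
```

View pics/w7.png

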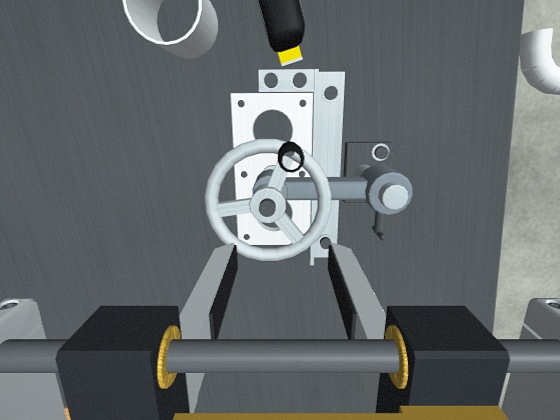

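Wrist view: crank top at (290,156), hub at (267,207), rim centre about (268,199). The flange sits tight in the corner of fence and stop.

Run:
```python
from h import *
import pickle
c=pickle.load(open("w7.pkl","rb"))
for t,p,z in(("crank",(290,156),.216),("crank",(290,156),.21),("hub",(267,207),.176),("rim",(268,199.5),.152),("stopcorner",(259,91),.03),("fl",(232,94),.016),("fl",(313,95),.016),("fl",(236,244),.016)):print(t,z,(ray("wrist",[p],z,c)*1000).round(1))
g=cv2.imread("pics/scene7.png")[170:320,120:320];print(tri((120+248/2,170+97/2),(220+125/2,130+19)).round(1))
```

```text
crank 0.216 [[654.9  14.6]]
crank 0.21 [[654.9  13.9]]
hub 0.176 [[632. -30.]]
rim 0.152 [[631.8 -30. ]]
stopcorner 0.03 [[628.4  70.6]]
fl 0.016 [[594.2  71.9]]
fl 0.016 [[692.6  59.7]]
fl 0.016 [[ 568.6 -124.7]]
[652.   12.4 215.9]
```

>>> apply_moves(hand=[0.2,0.2,0.2,0.2,0.2], dp=[[0.48,0.042,0],[0.48,0.042,0],[0.48,0.042,0.3],[0.48,0.042,0.58],[0.48,0.042,0.58]], delta_rot=[[0,0,0],[0,0,0],[0,0,0],[0,0,0],[0,0,0]])

```text
time: 17.32
eef_pos: [0.6538, 0.011, 0.3737]
orientation: [[0.115, 0.993, -0.007], [0.993, -0.115, 0.001], [-0.0, -0.007, -1.0]]
force: [0.2, -0.1, -0.0]
gripper_width: 0.0565
grip_force: 0.0
```

>>> apply_moves(hand=[-1,-1,-1,-1,-1,-1], dp=[[0,0,0],[0,0,0],[0,0,0],[0,0,0],[0,0,0],[0,0,0]], delta_rot=[[0,0,0],[0,0,0],[0,0,0],[0,0,0],[0,0,0],[0,0,0]], squeeze=12)

```text
time: 18.08
eef_pos: [0.6547, 0.0126, 0.3777]
orientation: [[0.113, 0.994, 0.0], [0.994, -0.113, -0.0], [-0.0, 0.0, -1.0]]
force: [-1.5, 0.0, 3.5]
gripper_width: 0.0183
grip_force: 12.0
```

Run:
```python
from h import *
for z in (.018,.020,.022,.024,.026,.028,.03):
    c=arm.get_calibration("side");T=np.linalg.inv(c["T"]);q=T[:3,:3]@[.6245,-.0179,z]+T[:3,3]
    print(z,c["cx"]+c["fx"]*q[0]/-q[2],c["cy"]-c["fy"]*q[1]/-q[2])
def tab(phi0,step,n=10):
    for i in range(1,n+1):
        p=np.deg2rad([phi0,phi0-step*i]);print(i,phi0-step*i,[round(50/120*(np.sin(p[1])-np.sin(p[0])),3),round(50/120*(np.cos(p[1])-np.cos(p[0])),3),round(8/120*step*i/360,3)])
tab(69,20)
```

```text
0.018 299.69695487242865 209.64333676129056
0.02 299.709285258827 209.08431795772321
0.022 299.72165018458077 208.52373325439254
0.024 299.7340497950188 207.9615760625725
0.026 299.74648423628634 207.39783975652125
0.028 299.75895365535087 206.8325176732208
0.03 299.7714582000078 206.26560311211458
1 49 [np.float64(-0.075), np.float64(0.124), 0.004]
2 29 [np.float64(-0.187), np.float64(0.215), 0.007]
3 9 [np.float64(-0.324), np.float64(0.262), 0.011]
4 -11 [np.float64(-0.468), np.float64(0.26), 0.015]
5 -31 [np.float64(-0.604), np.float64(0.208), 0.019]
6 -51 [np.float64(-0.713), np.float64(0.113), 0.022]
7 -71 [np.float64(-0.783), np.float64(-0.014), 0.026]
8 -91 [np.float64(-0.806), np.float64(-0.157), 0.03]
9 -111 [np.float64(-0.778), np.float64(-0.299), 0.033]
10 -131 [np.float64(-0.703), np.float64(-0.423), 0.037]
```

>>> apply_moves(hand=[-1,-1,-1,-1,-1,-1,-1], dp=[[-0.075,0.124,0.004],[-0.187,0.215,0.007],[-0.324,0.262,0.011],[-0.468,0.26,0.015],[-0.604,0.208,0.019],[-0.713,0.113,0.022],[-0.783,-0.014,0.026]], delta_rot=[[0,0,0],[0,0,0],[0,0,0],[0,0,0],[0,0,0],[0,0,0],[0,0,0]])

```text
time: 18.95
eef_pos: [0.643, -0.0807, 0.3746]
orientation: [[0.114, 0.994, 0.004], [0.994, -0.114, 0.002], [0.003, 0.004, -1.0]]
force: [1.8, 6.8, 4.1]
gripper_width: 0.018
grip_force: 12.0
```

```bash
cat >> h.py <<'E'
def crank(p=None):
    s=arm.get_state();e=s["eef_pos"];z=s["orientation"][:,2];g=e+.18*z
    d=g[:2]-[.6315,-.0302];a=np.arctan2(d[1],d[0]);t=np.array([np.sin(a),-np.cos(a)])
    f=s["force"];print("ang",round(np.degrees(a)+6.5,1),"r",round(np.hypot(*d)*1000,1),"z",round(g[2]*1000,1),"Ft",round(-f[:2]@t,2),"Fr",round(f[:2]@d/np.hypot(*d),2),"Fz",round(f[2],1),"t",s["time"])
E
python3 - <<'E'
from h import *
crank()
def tab(phi0,step,n=10):
    for i in range(1,n+1):
        p=np.deg2rad([phi0,phi0-step*i]);print(phi0-step*i,[float(round(50/120*(np.sin(p[1])-np.sin(p[0])),3)),float(round(50/120*(np.cos(p[1])-np.cos(p[0])),3)),round(8/120*step*i/360,3)])
tab(-71,10)
E
```

```text
ang -69.8 r 51.5 z 194.7 Ft 3.37 Fr -6.2 Fz 4.1 t 18.95
-81 [-0.018, -0.07, 0.002]
-91 [-0.023, -0.143, 0.004]
-101 [-0.015, -0.215, 0.006]
-111 [0.005, -0.285, 0.007]
-121 [0.037, -0.35, 0.009]
-131 [0.08, -0.409, 0.011]
-141 [0.132, -0.459, 0.013]
-151 [0.192, -0.5, 0.015]
-161 [0.258, -0.53, 0.017]
-171 [0.329, -0.547, 0.019]
```

>>> apply_moves(hand=[-1,-1,-1,-1,-1], dp=[[-0.008,-0.07,0.002],[-0.013,-0.143,0.004],[-0.005,-0.215,0.006],[0.015,-0.285,0.007],[0.047,-0.35,0.009]], delta_rot=[[0,0,0],[0,0,0],[0,0,0],[0,0,0],[0,0,0]])

```text
time: 19.58
eef_pos: [0.6009, -0.0709, 0.3735]
orientation: [[0.114, 0.994, 0.0], [0.994, -0.114, -0.003], [-0.003, 0.001, -1.0]]
force: [0.7, -3.6, 5.1]
gripper_width: 0.0183
grip_force: 12.0
```

Run:
```python
from h import *
crank()
s=arm.capture("side");cv2.imwrite("pics/side8.png",s)
a=cv2.imread("pics/side7.png")
cv2.imwrite("pics/c6.png",np.hstack([cv2.resize(x[185:225,280:325],(400,356),interpolation=cv2.INTER_CUBIC) for x in(a,s)]))
```

```text
ang -120.1 r 51.3 z 193.5 Ft 2.73 Fr 2.47 Fz 5.1 t 19.575
```

View pics/c6.png

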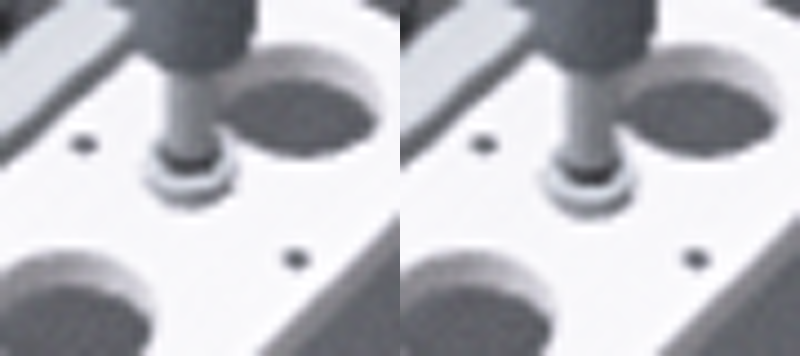

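>>> apply_moves(hand=[-1,-1], dp=[[0.043,-0.059,0.002],[0.095,-0.109,0.004]], delta_rot=[[0,0,0],[0,0,0]])

```text
time: 19.88
eef_pos: [0.5891, -0.058, 0.3731]
orientation: [[0.114, 0.994, -0.001], [0.994, -0.114, -0.003], [-0.003, -0.001, -1.0]]
force: [-0.2, -4.9, 5.9]
gripper_width: 0.018
grip_force: 12.0
```

Run:
```python
from h import *
crank()
for p in range(-141,-500,-20):
    o=[]
    for q in(p-10,p-20):
        a,b=np.deg2rad([p,q]);o.append([round(float(v),3) for v in(50/120*(np.sin(b)-np.sin(a)),50/120*(np.cos(b)-np.cos(a)),8/120*(p-q)/360)])
    print(p,o)
```

```text
ang -139.9 r 51.1 z 193.1 Ft 3.92 Fr 2.87 Fz 5.9 t 19.875
-141 [[0.06, -0.041, 0.002], [0.127, -0.07, 0.004]]
-161 [[0.07, -0.018, 0.002], [0.143, -0.023, 0.004]]
-181 [[0.072, 0.008, 0.002], [0.142, 0.028, 0.004]]
-201 [[0.065, 0.032, 0.002], [0.124, 0.075, 0.004]]
-221 [[0.05, 0.052, 0.002], [0.091, 0.112, 0.004]]
-241 [[0.03, 0.066, 0.002], [0.047, 0.137, 0.004]]
-261 [[0.005, 0.072, 0.002], [-0.003, 0.145, 0.004]]
-281 [[-0.02, 0.07, 0.002], [-0.052, 0.135, 0.004]]
-301 [[-0.043, 0.059, 0.002], [-0.095, 0.109, 0.004]]
-321 [[-0.06, 0.041, 0.002], [-0.127, 0.07, 0.004]]
-341 [[-0.07, 0.018, 0.002], [-0.143, 0.023, 0.004]]
-361 [[-0.072, -0.008, 0.002], [-0.142, -0.028, 0.004]]
-381 [[-0.065, -0.032, 0.002], [-0.124, -0.075, 0.004]]
-401 [[-0.05, -0.052, 0.002], [-0.091, -0.112, 0.004]]
-421 [[-0.03, -0.066, 0.002], [-0.047, -0.137, 0.004]]
-441 [[-0.005, -0.072, 0.002], [0.003, -0.145, 0.004]]
-461 [[0.02, -0.07, 0.002], [0.052, -0.135, 0.004]]
-481 [[0.043, -0.059, 0.002], [0.095, -0.109, 0.004]]
```

>>> apply_moves(hand=[-1,-1], dp=[[0.06,-0.041,0],[0.127,-0.07,0]], delta_rot=[[0,0,0],[0,0,0]])

```text
time: 20.12
eef_pos: [0.5824, -0.0415, 0.3726]
orientation: [[0.113, 0.994, -0.002], [0.994, -0.113, -0.002], [-0.002, -0.002, -1.0]]
force: [-0.1, -3.6, 5.1]
gripper_width: 0.0183
grip_force: 12.0
```

```bash
python3 -c "from h import *;crank()"
```

```text
ang -160.4 r 50.8 z 192.6 Ft 3.46 Fr 0.94 Fz 5.1 t 20.125
```

>>> apply_moves(hand=[-1,-1], dp=[[0.07,-0.018,0.002],[0.143,-0.023,0.004]], delta_rot=[[0,0,0],[0,0,0]])

```text
time: 20.38
eef_pos: [0.5817, -0.0238, 0.3721]
orientation: [[0.113, 0.994, -0.002], [0.994, -0.113, -0.001], [-0.001, -0.002, -1.0]]
force: [0.6, -3.5, 4.2]
gripper_width: 0.0183
grip_force: 12.0
```

```bash
python3 -c "from h import *;crank()"
```

```text
ang 179.4 r 50.4 z 192.1 Ft 3.38 Fr -0.98 Fz 4.2 t 20.375
```

>>> apply_moves(hand=[-1,-1], dp=[[0.072,0.008,0.002],[0.142,0.028,0.004]], delta_rot=[[0,0,0],[0,0,0]])

```text
time: 20.62
eef_pos: [0.5872, -0.0072, 0.3717]
orientation: [[0.113, 0.994, -0.001], [0.994, -0.113, -0.001], [-0.001, -0.001, -1.0]]
force: [0.5, -4.2, 6.0]
gripper_width: 0.0181
grip_force: 12.0
```

```bash
python3 -c "from h import *;crank()"
```

```text
ang 159.4 r 50.0 z 191.7 Ft 3.52 Fr -2.33 Fz 6.0 t 20.625
```

>>> apply_moves(hand=[-1,-1], dp=[[0.065,0.032,0.002],[0.124,0.075,0.004]], delta_rot=[[0,0,0],[0,0,0]])

```text
time: 20.88
eef_pos: [0.5979, 0.0064, 0.3712]
orientation: [[0.113, 0.994, -0.001], [0.994, -0.113, -0.002], [-0.002, -0.001, -1.0]]
force: [0.1, -5.7, 5.9]
gripper_width: 0.0183
grip_force: 12.0
```

```bash
python3 -c "from h import *;crank()"
```

```text
ang 139.5 r 49.7 z 191.2 Ft 3.82 Fr -4.19 Fz 5.9 t 20.875
```

>>> apply_moves(hand=[-1,-1], dp=[[0.042,0.052,0.002],[0.083,0.112,0.004]], delta_rot=[[0,0,0],[0,0,0]])

```text
time: 21.12
eef_pos: [0.6122, 0.015, 0.3708]
orientation: [[0.113, 0.994, -0.003], [0.994, -0.113, -0.001], [-0.001, -0.003, -1.0]]
force: [-2.3, -4.1, 7.4]
gripper_width: 0.0182
grip_force: 12.0
```

```bash
python3 -c "from h import *;crank()"
```

```text
ang 120.2 r 49.2 z 190.8 Ft 3.74 Fr -2.82 Fz 7.4 t 21.125
```

>>> apply_moves(hand=[-1,-1], dp=[[0.027,0.066,0],[0.042,0.137,0.001]], delta_rot=[[0,0,0],[0,0,0]])

```text
time: 21.38
eef_pos: [0.629, 0.0184, 0.3704]
orientation: [[0.113, 0.994, -0.004], [0.994, -0.113, 0.001], [0.0, -0.004, -1.0]]
force: [-4.6, -1.6, 6.6]
gripper_width: 0.0185
grip_force: 12.0
```

```bash
python3 -c "from h import *;crank()"
```

```text
ang 100.3 r 48.9 z 190.4 Ft 4.65 Fr -1.27 Fz 6.6 t 21.375
```

>>> apply_moves(hand=[-1], dp=[[0.005,0.072,0.002]], delta_rot=[[0,0,0]])

```text
time: 21.5
eef_pos: [0.6376, 0.0181, 0.3701]
orientation: [[0.113, 0.994, -0.004], [0.994, -0.113, 0.001], [0.0, -0.004, -1.0]]
force: [-4.0, -2.3, 7.3]
gripper_width: 0.018
grip_force: 12.0
```

```bash
python3 -c "from h import *;crank()"
```

```text
ang 90.2 r 48.8 z 190.1 Ft 3.69 Fr -2.71 Fz 7.3 t 21.5
```

>>> apply_moves(hand=[-1,-1], dp=[[-0.008,0.073,0],[-0.028,0.143,0.002]], delta_rot=[[0,0,0],[0,0,0]])

```text
time: 21.75
eef_pos: [0.6542, 0.013, 0.3697]
orientation: [[0.113, 0.994, -0.005], [0.994, -0.113, 0.002], [0.001, -0.005, -1.0]]
force: [-4.1, -0.2, 6.5]
gripper_width: 0.0182
grip_force: 12.0
```

```bash
python3 -c "from h import *;crank()"
```

```text
ang 69.8 r 48.7 z 189.7 Ft 3.61 Fr -1.99 Fz 6.5 t 21.75
```

>>> apply_moves(hand=[-1,-1], dp=[[-0.032,0.065,0],[-0.075,0.124,0.002]], delta_rot=[[0,0,0],[0,0,0]])

```text
time: 22.0
eef_pos: [0.668, 0.0026, 0.3693]
orientation: [[0.113, 0.994, -0.005], [0.994, -0.113, 0.003], [0.002, -0.005, -1.0]]
force: [-4.0, 1.7, 6.6]
gripper_width: 0.0181
grip_force: 12.0
```

```bash
python3 -c "from h import *;crank()"
```

```text
ang 49.6 r 48.8 z 189.3 Ft 4.04 Fr -1.76 Fz 6.6 t 22.0
```

>>> apply_moves(hand=[-1,-1], dp=[[-0.052,0.05,0],[-0.112,0.091,0.003]], delta_rot=[[0,0,0],[0,0,0]])

```text
time: 22.25
eef_pos: [0.6774, -0.0117, 0.3689]
orientation: [[0.113, 0.994, -0.004], [0.994, -0.113, 0.004], [0.003, -0.004, -1.0]]
force: [-2.8, 2.8, 4.9]
gripper_width: 0.0182
grip_force: 12.0
```

```bash
python3 -c "from h import *;crank()"
```

```text
ang 29.4 r 49.1 z 188.9 Ft 3.65 Fr -1.48 Fz 4.9 t 22.25
```

>>> apply_moves(hand=[-1,-1], dp=[[-0.067,0.029,0.002],[-0.137,0.047,0.004]], delta_rot=[[0,0,0],[0,0,0]])

```text
time: 22.5
eef_pos: [0.6813, -0.0292, 0.3684]
orientation: [[0.113, 0.994, -0.002], [0.994, -0.113, 0.002], [0.002, -0.002, -1.0]]
force: [-2.0, 4.2, 4.6]
gripper_width: 0.0184
grip_force: 12.0
```

```bash
python3 -c "from h import *;crank()"
```

```text
ang 8.1 r 49.5 z 188.4 Ft 4.25 Fr -1.92 Fz 4.6 t 22.5
```

>>> apply_moves(hand=[-1,-1], dp=[[-0.073,0.005,0.002],[-0.145,-0.003,0.004]], delta_rot=[[0,0,0],[0,0,0]])

```text
time: 22.75
eef_pos: [0.679, -0.0472, 0.3681]
orientation: [[0.113, 0.994, -0.001], [0.994, -0.113, 0.002], [0.002, -0.001, -1.0]]
force: [-2.0, 7.4, 5.5]
gripper_width: 0.0178
grip_force: 12.0
```

```bash
python3 -c "from h import *;crank()"
```

```text
ang -12.8 r 50.1 z 188.1 Ft 6.32 Fr -4.32 Fz 5.5 t 22.75
```

>>> apply_moves(hand=[-1], dp=[[-0.035,-0.009,0.001]], delta_rot=[[0,0,0]])

```text
time: 22.88
eef_pos: [0.6774, -0.0512, 0.3681]
orientation: [[0.114, 0.994, -0.001], [0.994, -0.114, 0.003], [0.003, -0.001, -1.0]]
force: [-0.4, 8.7, 4.1]
gripper_width: 0.0182
grip_force: 12.0
```

```bash
python3 -c "from h import *;crank()"
```

```text
ang -17.5 r 50.2 z 188.1 Ft 7.76 Fr -3.92 Fz 4.1 t 22.875
```

Resistance rose clearly, from about 3.8 N to about 7 N (roughly 100–150 N at the pad), so it's snug. Releasing.

>>> apply_moves(hand=[-0.5,0,0,0.2,0.2], dp=[[0,0,0],[0,0,0],[0,0,0],[0,0,0],[0,0,0]], delta_rot=[[0,0,0],[0,0,0],[0,0,0],[0,0,0],[0,0,0]])

```text
time: 23.5
eef_pos: [0.6777, -0.0514, 0.3682]
orientation: [[0.113, 0.994, -0.0], [0.994, -0.113, -0.0], [-0.0, -0.0, -1.0]]
force: [0.7, -0.1, -0.8]
gripper_width: 0.0562
grip_force: 0.0
```

>>> apply_moves(hand=[0.2,0.2,0.2,0.2,0.2], dp=[[0,0,-0.3],[0,0,-0.6],[0,0,-0.9],[0,0,-0.9],[0,0,-0.9]], delta_rot=[[0,0,0],[0,0,0],[0,0,0],[0,0,0],[0,0,0]])

```text
time: 24.12
eef_pos: [0.6776, -0.0513, 0.4748]
orientation: [[0.113, 0.994, -0.002], [0.994, -0.113, 0.0], [0.0, -0.002, -1.0]]
force: [0.2, 0.2, -0.8]
gripper_width: 0.0568
grip_force: 0.0
```

Run:
```python
from h import *
flange("side","side9",(290,420,140,300))
c=arm.get_calibration("wrist");im=arm.capture("wrist");cv2.imwrite("pics/w9.png",im)
```

```text
222 ((627.7662963867188, -28.295249938964844), (199.2613067626953, 98.73811340332031), 83.9886703491211) [[568.2000122070312, -122.19999694824219], [666.4000244140625, -132.5], [687.2999877929688, 65.5999984741211], [589.0999755859375, 76.0]]
```

View pics/w9.png

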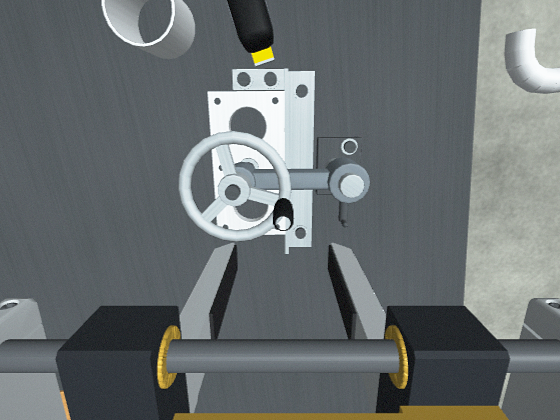

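The flange is unchanged at home, and the wheel stayed where I left it (crank top at (283,223)). Handing in.

```bash
python3 -c "
from plant import arm
print(arm.finish_job())"
```

```text
the job is handed in; nothing more can be done
None
```

The flange is home against the fence and end stop and clamped snugly at an estimated 100–150 N, worked out from crank resistance; the robot is clear, the tape, offcut and elbow were not touched, and the job is handed in (no verdict was shown).

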